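# Open the push-and-turn safety cap of the descaling-tablet tub on the mate rack

### The arm

A 6-joint arm with a two-finger parallel gripper is mounted at the origin on the work surface. World frame = base frame: x ahead of the robot, y to its left, z up, the work surface at z = 0. Lengths are in mm, angles in rad, forces in N, time in s.
With the tool pointing down it reaches from about 300 to 875 mm from the base axis. Payload 6.4 kg.
Tool frame: the origin (TCP) lies at the very end of the fingers, on their centre line; the grasp point (between the pads) lies 19 mm behind it; z points along the fingers, y is the line along which they close (so a half turn about z gives the same grasp; the last joint's range is limited). The gripper opens to 85 mm and grips with 20 to 120 N. Pads are 22 mm wide; open, the fingers measure 114 mm over their backs; the gripper's body (76 mm by 85 mm) begins 54 mm behind the grasp point. The pads swing forward as they close: fully open they stand 13 mm farther back than shut.
Start: joints at [0.932, 0.181, 1.607, -0, 1.354, -0.206], TCP at [241.154, 522.002, 231.288] pointing down, gripper open.
Joint ranges: [-2.99, 2.99], [-0.89, 2.07], [0.3, 2.58], [-1.14, 4.28], [0, 2.63], [-3.12, 3.12]. Speed limits (rad/s): [2.57, 2.57, 3.01, 3.14, 3.14, 3.14].

### API

Orientations are given as a unit quaternion [x, y, z, w].
In Python, from bench import env gives the robot as it stands. The module is installed in compiled form; this text tells all that it offers.
- The arm moves only by the tool play_rows, never from a script. Its argument "deltas" is a list of rows, each an object of numbers: "tx", "ty", "tz": the shift along the world's x, y, z in mm; "twist": the turn about the world's z in degrees. A call has 1 to 20 rows; each row is the pose to reach, as a shift and turn from the pose commanded when the call began; what a row does not reach only later rows make up. A row lasts 1/8 s, in which the tool goes at most 62.5 mm and 10.7 degrees, less where a joint would pass 70% of its speed; a pose out of reach is approached as far as the arm can. A call with a gripper value outside its range is refused whole. "grip" is the closure in counts, from 0 (fully open) to 255 (shut), set as the call begins (left out, the last holds). The fingers move at their own pace and stop on an object; "force" is the grip in N (left out, the last holds). Time passes only in rows, so rows that repeat a pose let the fingers close. It gives the time, the measured TCP pose, the force, the opening and the grip force at its end, in the units of the state.
- env.read_state(): the state, without advancing time (a new reading comes with each control period).
- env.camera(name): name is "scene" or "top" or "wrist"; returns the picture (480x640x3 uint8, red, green, blue); there is no depth.
- env.camera_info(name): a dict with "fov_y" (degrees; the focal length in pixels is half the picture's height over the tangent of half this angle, whatever the lens; pixels are square), "cx", "cy" (the principal point, pixels), "dist" ([k1, k2, p1, p2, k3] as OpenCV has them; the pictures are not rectified), "R" (3x3) and "t" (3): a world point X has camera coordinates R X + t; the wrist camera has in their place "tool_from_camera" (4x4, takes a point from camera to tool coordinates, whose origin is the TCP and whose axes are the flange's). Camera axes: x right, y down, z forward; pixel columns grow to the right and rows downward; lengths in mm; the calibration is good to about 2 mm. A picture is of the moment at which its call begins: read the wrist's pose just before it. camera_info takes no time and is no camera call.
- env.hand_in(): hands the job in; it is judged then, once.
The state is a dict: "t": time; "q": joint angles; "dq": joint speeds; "joint_torque": joint torques, N m; "tcp_pos": TCP position; "eef_rot": TCP orientation; "wrist_force": force on the tool from outside, world axes, zero at the start; "torque": the same for the moment, N m; "gripper_width": finger opening in mm; "grip_force": force on a finger pad.
Only numpy, scipy, OpenCV 4.12 (cv2) and the standard library are available. Lean on these libraries where they do the work, as an engineer would, in place of code of your own. Each camera call takes 0.05 s, during which the arm holds its last target. There are 200 camera calls.

### The job

I want a tablet to soak the bombilla: open the squat square tub that stands in a well of the drying rack. Its wide ribbed cap is a push-and-turn safety cap: grip it, press it down slowly and gently (the tray is thin plastic, so lean on it no harder than the cap's spring needs), twist it anticlockwise seen from above about a sixth of a turn while it is down, then lift it straight off, leaving the tub in its well and all the other things on the rack as they are. Finish still holding the cap level, 6 to 10 cm above where it sat and right over the open mouth, so that crumbs fall back in while I reach for a tablet.

Things in the scene. Friction and masses are not known exactly. Their poses are not given: they have to be found in the camera images.
- cap_center (a point): The tub's ribbed round white cap, a loose part 56 mm across, 32 mm high, 45 g. Point: on its axis half-way up; z up out of its top. Closed, it lies 109 mm above the tub's underside, on its axis, with x axes alike, its skirt's lower edge 13 mm above the tub's shoulder. Inner lugs hook under the neck's lugs: not pressed it cannot be turned; not turned, lifting it takes the tub along.
- cap_top (a point): Centre of the cap's flat top, 16 mm above its centre; axes as the cap. A spring disc inside pushes the cap up: it starts down at about 5 N, is clear of the locking teeth 3 mm down (about 10 N) and meets a hard stop about 8 mm down (about 16 N). Hold it 4 to 7 mm down to turn it.
- tub_rim (a point): Centre of the rim of the tub's mouth, 105 mm above its underside, under the cap; z up. The neck is 38 mm across, 48 mm over its lugs. The pressed cap turns anticlockwise seen from above (positive about z): past 32 degrees its lugs are out from under the neck's, at 92 degrees they meet a stop; at about 60 degrees it lifts straight off.
- tub: The squat closed green plastic tub: square body 72 x 72 mm, 80 mm high to its flat shoulder, about 450 g, full of tablets. Origin at the centre of its underside, z up, x and y square to its sides. It stands loose in one of the rack's two square wells, either one, and the well keeps it from turning.
- rack: The white plastic drying rack, fixed: drip tray 330 (x) by 480 mm (y), rim 22 mm, floor 6 mm thick; at its far (+x) edge two posts and a hook rail 112 mm up with three seats for gourds. Origin under the tray's centre, z up. Two square wells, 75 mm inside, walls up to 30 mm above the worktop, at x = -70 mm, y = +120 and -120 mm in its frame.
- well_mats: The two thin rubber mats on the floors of the wells, top 8 mm above the worktop; same origin and axes as the rack. What presses on the tub presses on its mat: with the tub's weight (about 4 to 6 N) the tray bears 60 N, brief knocks included.
- soap: Bystander in the other well: square clear soap bottle 71 x 71 mm, 162 mm high with a narrow round grey cap. Origin at the centre of its underside.
- gourd_a: Bystander: upturned ceramic mate gourd, 76 mm across, 88 mm high, loose on the rail's seat at y = -160 mm of the rack (x = +95 mm), from 72 to 160 mm above the worktop. Origin at the centre of its underside.
- gourd_b: Bystander: the same at y = 0 of the rack.
- gourd_c: Bystander: the same at y = +160 mm of the rack.
- bombilla: Bystander: steel drinking straw 190 mm long, 8 mm thick, lying on the tray between the wells. Origin under its middle, x along it.
- brush: Bystander: small round wooden scrubbing brush, 52 mm across, 58 mm high, standing on its bristles on the tray between the wells. Origin at the centre of its underside.

How it is judged (in metres and radians):
On the way, in this order (a step that is already met when the one before it is completed fails the run):
1. the cap is pressed down on its spring, at least 2.5 mm below its closed height (z of cap_center in the frame of tub below 0.1065 m), for 0.1 s.
2. the cap is turned by at least 0.5 rad while still down on the neck (angle between the x axis of cap_center and the x axis of tub, either way round above 0.5 rad and z of cap_center in the frame of tub below 0.113 m and horizontal distance between cap_center and tub below 0.008 m), for 0.1 s.
At the end, for the whole second after the job is handed in: The cap is held still in the fingers, level within 0.2 rad, its axis within 25 mm of the tub's and raised 45 to 120 mm above where it sat closed, touching the tub nowhere; the tub stands in its well on its mat, within 8 mm of its start and upright within 0.05 rad (z of cap_center in the frame of tub between 0.154 and 0.229 m and horizontal distance between cap_center and tub below 0.025 m and angle between cap_center's own z axis and vertical below 0.2 rad and contact force between the fingers and cap above 1 N and contact force between tub and cap below 0.1 N and linear speed of cap below 0.03 m/s and distance of tub from where it was at the start of the episode below 0.008 m and angle between tub's own z axis and vertical below 0.05 rad and contact force between tub and well_mats above 1 N); the arm keeps its last pose, push and grip.
It fails at once if the tub is pressed onto the tray's mat with more than 60 N (contact force between tub and well_mats above 60 N).
It fails at once if the tub is pulled more than 20 mm from its place (distance of tub from where it was at the start of the episode above 0.02 m).
It fails at once if a gourd is shifted by more than 20 mm (distance of any of gourd_a, gourd_b, gourd_c from where it was at the start of the episode above 0.02 m).
It fails at once if the soap bottle, the bombilla or the brush is shifted by more than 25 mm (distance of any of soap, bombilla, brush from where it was at the start of the episode above 0.025 m).
It also fails if it takes over 40 s, if anything falls off the work surface, if the arm or the gripper's body presses on something with over 40 N, if the wrist force passes 120 N, or if a joint passes its speed limit or range.

## Working session

There is one attempt and no reset: what is moved stays moved. The work goes in short steps, Python scripts to look and compute and a tool call to move; the robot and the scene stay as the last step left them, time stands still between calls to the robot, and variables do not carry over. Pictures are saved under pics/ and viewed, at most 10 in all, crops included, and the job is handed in when it is done.

Besides the shell and the picture viewer there is one more tool, called by a JSON object that holds its "api" and its "payload", one argument or row to a line. play_rows: Moves the arm, as the interface text tells. Its arguments: {"type":"object","properties":{"deltas":{"type":"array"},"grip":{"type":"number"},"force":{"type":"number"}},"required":["deltas"]}

```bash
mkdir -p pics && python3 - <<'E'
from bench import env
import cv2
for n in ("scene","top"):
    cv2.imwrite(f"pics/{n}0.png",cv2.cvtColor(env.camera(n),cv2.COLOR_RGB2BGR))
    print(n,env.camera_info(n))
print(env.camera_info("wrist"))
print(env.read_state())
E
```

```text
scene {'fov_y': 51.91582178197719, 'cx': 319.7625173758497, 'cy': 244.81057604685014, 'dist': array([-0.11844408,  0.        ,  0.        ,  0.        ,  0.        ]), 'R': array([[-0.0044061 ,  0.99998856,  0.00186317],
       [ 0.77396403,  0.00459   , -0.63321293],
       [-0.63321424, -0.00134798, -0.77397539]]), 't': array([ -25.40722168, -429.02201917, 1253.49962632])}
top {'fov_y': 45.0260090487626, 'cx': 323.3859618497832, 'cy': 240.73349689960708, 'dist': array([-0.16586874,  0.        ,  0.        ,  0.        ,  0.        ]), 'R': array([[-0.00274469, -0.99988207, -0.01511007],
       [-0.99497121,  0.00424347, -0.10007143],
       [ 0.10012375,  0.01475942, -0.99486552]]), 't': array([  47.65077727,  687.38207273, 1045.76981113])}
{'fov_y': 66.79714486535087, 'cx': 318.1045090366168, 'cy': 246.53521141827335, 'dist': array([-0.03384279,  0.        ,  0.        ,  0.        ,  0.        ]), 'tool_from_camera': array([[ 2.18989110e-04, -9.58510159e-01, -2.85058286e-01,
         7.23225837e+01],
       [ 9.99999948e-01,  2.77045727e-04, -1.63342192e-04,
        -6.86061810e-
[... 206 characters left out ...]
94573e-01,  1.81491650e-01,  1.60791399e+00,  3.94769181e-06,
        1.35380273e+00, -2.06299787e-01]), 'dq': array([ 3.52210692e-05, -1.91805008e-03, -2.32900516e-03, -7.88672633e-04,
        1.07031949e-03, -4.51964541e-04]), 'joint_torque': array([ 4.54682558e-04, -4.45873618e+01, -3.52236986e+01, -2.06208529e-04,
        4.00419187e-03, -2.07465047e-05]), 'tcp_pos': array([240.84123937, 521.57798333, 230.45735114]), 'eef_rot': array([ 2.14716292e-01,  9.76676129e-01, -7.35964703e-04, -3.33161792e-04]), 'wrist_force': array([ 0.7203956 , -0.14147279,  0.51240308]), 'torque': array([-3.76283461e-02,  2.34877554e-02, -5.24811072e-05]), 'grip_force': 0.0, 'gripper_width': 85.49395994150152}
```

View pics/top0.png

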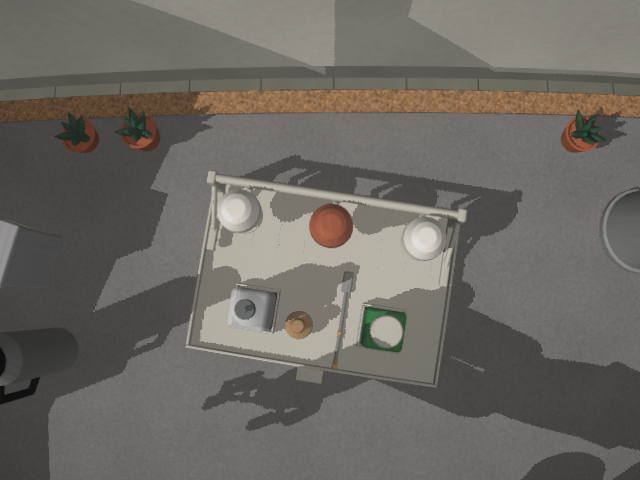

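View pics/scene0.png

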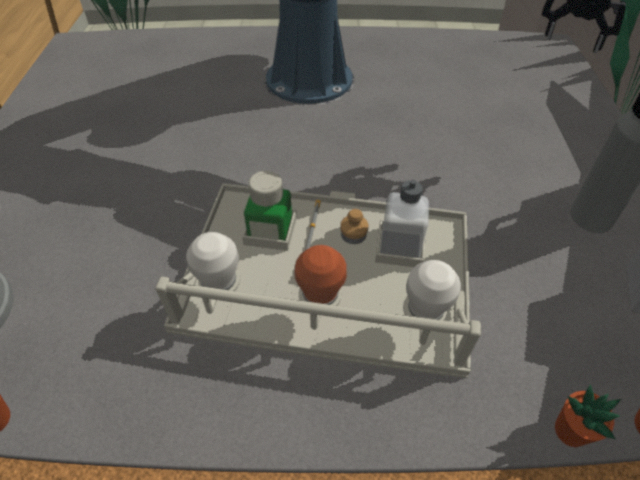

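The top view shows the green tub with its white cap near (387,330) px, on the robot's right in the near well. Soap is at (250,308), the brush at (298,324), and the bombilla runs from (347,275) to (335,365). In the scene view the cap is at about (266,188).

```bash
cat > h.py <<'E'
from bench import env
import cv2, numpy as np
from scipy.spatial.transform import Rotation as Rot
def K(ci):
    f=240/np.tan(np.radians(ci["fov_y"]/2)); return np.array([[f,0,ci["cx"]],[0,f,ci["cy"]],[0,0,1.]])
def cam(n):
    s=env.read_state(); im=env.camera(n); ci=env.camera_info(n)
    if n=="wrist":
        T=np.array(ci["tool_from_camera"]); Rt=Rot.from_quat(s["eef_rot"]).as_matrix()
        Rc=Rt@T[:3,:3]; c=Rt@T[:3,3]+s["tcp_pos"]
    else: Rc=ci["R"].T; c=-Rc@ci["t"]
    return im,ci,Rc,c
def rays(p,ci,Rc):
    u=cv2.undistortPoints(np.float64(p).reshape(-1,1,2),K(ci),ci["dist"]).reshape(-1,2)
    return np.c_[u,np.ones(len(u))]@Rc.T
def onz(p,z,ci,Rc,c):
    d=rays(p,ci,Rc); return c+d*((z-c[2])/d[:,2])[:,None]
def big(m):
    cs,_=cv2.findContours(m.astype(np.uint8),cv2.RETR_EXTERNAL,cv2.CHAIN_APPROX_NONE)
    return max(cs,key=cv2.contourArea)
def green(im):
    h=cv2.cvtColor(im,cv2.COLOR_RGB2HSV); return (h[...,0]>45)&(h[...,0]<80)&(h[...,1]>120)
E
python3 - <<'E'
from h import *
im,ci,Rc,c=cam("top")
m=green(im); m[:250]=0; m[:,:340]=0;m[:,430:]=0
g=cv2.convexHull(big(m)); P=onz(g,88,ci,Rc,c)
r=cv2.minAreaRect(np.float32(P[:,:2])); print("green rect",r)
hull=np.zeros(m.shape,np.uint8); cv2.fillConvexPoly(hull,g,1)
w=big((hull>0)&~m&(im.min(2)>110)); q=onz(w,133,ci,Rc,c)
print("cap",cv2.minEnclosingCircle(np.float32(q[:,:2])),cv2.boundingRect(w))
# rail posts for rack yaw, z~112
a=onz([[212,177],[462,215]],112,ci,Rc,c); print(a)
E
```

```text
green rect ((547.2987060546875, -45.2888298034668), (30.346670150756836, 21.29656410217285), 82.54817199707031)Traceback (most recent call last):
  File "<stdin>", line 7, in <module>
  File "h.py", line 20, in big
    return max(cs,key=cv2.contourArea)
ValueError: max() iterable argument is empty
```

```bash
python3 - <<'E'
from h import *
im,ci,Rc,c=cam("top")
m=green(im); m[:250]=0; m[:,:340]=0;m[:,430:]=0
m=cv2.morphologyEx(m.astype(np.uint8),cv2.MORPH_OPEN,np.ones((2,2)))
g=cv2.convexHull(np.argwhere(m)[:,::-1].astype(np.int32)); P=onz(g,88,ci,Rc,c)
print("green rect",cv2.minAreaRect(np.float32(P[:,:2])),cv2.boundingRect(g))
h=cv2.cvtColor(im,cv2.COLOR_RGB2HSV)
print(im[330,387],im[300:350:6,365])
w=np.zeros(m.shape,bool); w[310:352,366:408]=True
w=big(w&(h[...,1]<70)&(im.min(2)>100)); q=onz(w,133,ci,Rc,c)
print("cap",cv2.minEnclosingCircle(np.float32(q[:,:2])),cv2.boundingRect(w))
print(onz([[212,177],[462,215]],112,ci,Rc,c))
im,ci,Rc,c=cam("scene"); h=cv2.cvtColor(im,cv2.COLOR_RGB2HSV)
print(onz([[266,181]],133,ci,Rc,c))
E
```

```text
green rect ((546.3555908203125, -44.9324951171875), (26.38575553894043, 19.273740768432617), 89.61237335205078) (367, 312, 16, 12)
[182 178 165] [[183 179 166]
 [123 121 112]
 [ 50  88  55]
 [ 51  93  57]
 [ 42  59  42]
 [ 42  66  45]
 [ 45  70  46]
 [ 45  75  49]
 [109 108 100]]
cap ((524.758056640625, -60.450435638427734), 27.806291580200195) (370, 315, 33, 32)
[[ 794.11052073  241.15516043  112.        ]
 [ 724.03884223 -198.80859848  112.        ]]
[[526.3367597 -61.963846  133.       ]]
```

{"api": "play_rows", "payload": {
  "deltas": [
    {"tx": 24,"ty": -48,"tz": 10},
    {"tx": 48,"ty": -97,"tz": 10},
    {"tx": 72,"ty": -146,"tz": 10},
    {"tx": 96,"ty": -195,"tz": 10},
    {"tx": 120,"ty": -244,"tz": 10},
    {"tx": 144,"ty": -293,"tz": 10},
    {"tx": 168,"ty": -342,"tz": 10},
    {"tx": 192,"ty": -391,"tz": 10},
    {"tx": 216,"ty": -440,"tz": 10},
    {"tx": 240,"ty": -489,"tz": 5},
    {"tx": 264,"ty": -538,"tz": 0},
    {"tx": 276,"ty": -564,"tz": 0},
    {"tx": 284,"ty": -582,"tz": 0},
    {"tx": 284,"ty": -582,"tz": 0},
    {"tx": 284,"ty": -582,"tz": 0}
  ],
  "grip": 0,
  "force": 40
}}

```text
schema error: expected keys tx, ty, tz, twist
```

```bash
python3 - <<'E'
from h import *
im,ci,Rc,c=cam("wrist"); cv2.imwrite("pics/w1.png",cv2.cvtColor(im,cv2.COLOR_RGB2BGR))
h=cv2.cvtColor(im,cv2.COLOR_RGB2HSV)
s=env.read_state(); print(s["tcp_pos"],s["wrist_force"],s["q"],s["eef_rot"])
w=big((h[...,1]<60)&(im.min(2)>110)); q=onz(w,133,ci,Rc,c)
print("cap",cv2.minEnclosingCircle(np.float32(q[:,:2])),cv2.boundingRect(w))
E
```

```text
[241.04029154 521.8604275  230.98463201] [-0.10570789  0.38704952 -0.00939737] [ 9.31704626e-01  1.81074514e-01  1.60730865e+00  1.37393510e-05
  1.35379909e+00 -2.06293873e-01] [ 2.14715362e-01  9.76676623e-01 -2.66101674e-04 -1.27049704e-04]
cap ((201.3018035888672, 447.27911376953125), 165.83285522460938) (0, 0, 422, 434)
```

View pics/w1.png

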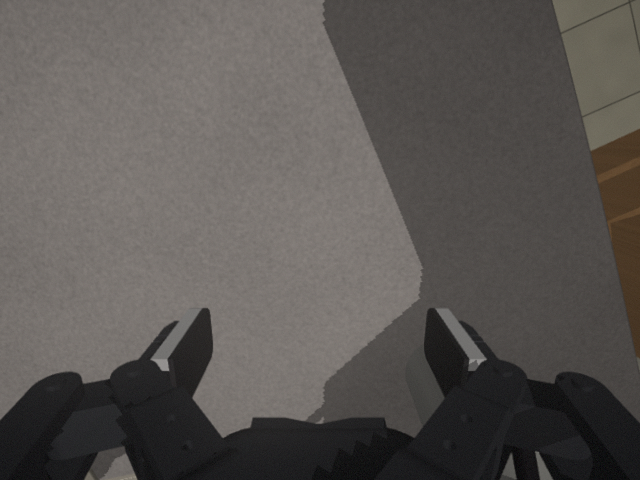

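The move was refused because every row needs all four keys, so the wrist picture shows only bare worktop, with the fingertips at about (205,340) and (435,340). I'll send it again with the keys filled in.

{"api": "play_rows", "payload": {
  "deltas": [
    {"tx": 24,"ty": -48,"tz": 10,"twist": 0},
    {"tx": 48,"ty": -97,"tz": 10,"twist": 0},
    {"tx": 72,"ty": -146,"tz": 10,"twist": 0},
    {"tx": 96,"ty": -195,"tz": 10,"twist": 0},
    {"tx": 120,"ty": -244,"tz": 10,"twist": 0},
    {"tx": 144,"ty": -293,"tz": 10,"twist": 0},
    {"tx": 168,"ty": -342,"tz": 10,"twist": 0},
    {"tx": 192,"ty": -391,"tz": 10,"twist": 0},
    {"tx": 216,"ty": -440,"tz": 10,"twist": 0},
    {"tx": 240,"ty": -489,"tz": 5,"twist": 0},
    {"tx": 264,"ty": -538,"tz": 0,"twist": 0},
    {"tx": 276,"ty": -564,"tz": 0,"twist": 0},
    {"tx": 284,"ty": -582,"tz": 0,"twist": 0},
    {"tx": 284,"ty": -582,"tz": 0,"twist": 0},
    {"tx": 284,"ty": -582,"tz": 0,"twist": 0}
  ],
  "grip": 0,
  "force": 40
}}

```text
t: 2.17
tcp_pos: [524.8, -58.9, 231.2]
eef_rot: [0.214, 0.977, 0.0, -0.0]
wrist_force: [-0.7, 0.1, 0.7]
gripper_width: 85.3
grip_force: 0.0
```

```bash
python3 - <<'E'
from h import *
im,ci,Rc,c=cam("wrist"); cv2.imwrite("pics/w2.png",cv2.cvtColor(im,cv2.COLOR_RGB2BGR))
h=cv2.cvtColor(im,cv2.COLOR_RGB2HSV)
s=env.read_state(); print(s["t"],s["tcp_pos"],s["wrist_force"],s["q"],s["eef_rot"])
w=big((h[...,1]<60)&(im.min(2)>140)); q=onz(w,133,ci,Rc,c)
print("cap",cv2.minEnclosingCircle(np.float32(q[:,:2])),cv2.boundingRect(w))
E
```

```text
2.225 [524.75441442 -58.77479256 231.31231389] [-0.50236909  0.23638246  0.58191482] [-3.36725406e-01  7.57808136e-02  1.72415822e+00  3.34211944e-04
  1.34197427e+00 -1.47605847e+00] [ 2.14099202e-01  9.76811896e-01  1.80905839e-04 -1.39513569e-04]
cap ((528.5353393554688, 153.39793395996094), 12.702630996704102) (603, 108, 37, 27)
```

View pics/w2.png

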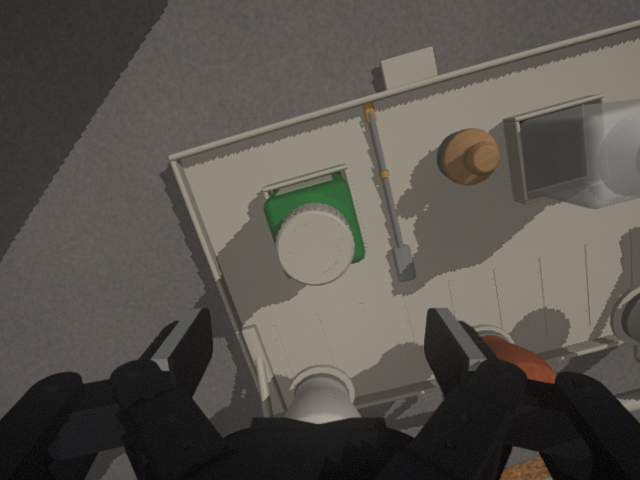

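The cap is at about (316,245), radius about 38 px, between the fingertips and slightly toward the camera. It is now in the arm's shadow. Next I'll measure its centre from this picture.

```bash
python3 - <<'E'
from h import *
im,ci,Rc,c=cam("wrist")
g=cv2.GaussianBlur(cv2.cvtColor(im,cv2.COLOR_RGB2GRAY),(5,5),0)[180:310,240:400]
C=cv2.HoughCircles(g,cv2.HOUGH_GRADIENT,1,60,param1=60,param2=15,minRadius=32,maxRadius=46)[0]
for x,y,r in C:
    x+=240;y+=180; a=np.linspace(0,6.28,40); p=onz(np.c_[x+r*np.cos(a),y+r*np.sin(a)],133,ci,Rc,c)
    print(x,y,r,cv2.minEnclosingCircle(np.float32(p[:,:2])))
x=im[180:300,316]; print(np.c_[np.arange(180,300,4),x[::4]].tolist())
E
```

```text
316.5 247.5 37.7 ((524.800537109375, -60.16421127319336), 27.155046463012695)
[[180, 109, 108, 94], [184, 74, 91, 68], [188, 52, 90, 53], [192, 53, 97, 58], [196, 52, 102, 57], [200, 54, 103, 58], [204, 116, 111, 100], [208, 116, 111, 100], [212, 157, 150, 136], [216, 149, 143, 130], [220, 145, 140, 126], [224, 147, 141, 129], [228, 149, 142, 130], [232, 147, 142, 127], [236, 148, 142, 129], [240, 147, 142, 128], [244, 150, 143, 130], [248, 149, 142, 128], [252, 149, 145, 132], [256, 149, 142, 129], [260, 147, 142, 127], [264, 149, 141, 128], [268, 148, 143, 130], [272, 149, 142, 130], [276, 150, 143, 130], [280, 150, 143, 130], [284, 104, 99, 90], [288, 150, 144, 130], [292, 148, 142, 129], [296, 149, 142, 130]]
```

{"api": "play_rows", "payload": {
  "deltas": [
    {"tx": 0,"ty": -1.5,"tz": -25,"twist": 0},
    {"tx": 0,"ty": -1.5,"tz": -50,"twist": 0},
    {"tx": 0,"ty": -1.5,"tz": -75,"twist": 0},
    {"tx": 0,"ty": -1.5,"tz": -95,"twist": 0},
    {"tx": 0,"ty": -1.5,"tz": -110,"twist": 0},
    {"tx": 0,"ty": -1.5,"tz": -122,"twist": 0},
    {"tx": 0,"ty": -1.5,"tz": -130,"twist": 0},
    {"tx": 0,"ty": -1.5,"tz": -131,"twist": 0},
    {"tx": 0,"ty": -1.5,"tz": -131,"twist": 0}
  ]
}}

```text
t: 3.4
tcp_pos: [525.5, -61.6, 100.7]
eef_rot: [0.215, 0.977, -0.0, 0.0]
wrist_force: [-0.1, -0.7, -0.0]
gripper_width: 85.5
grip_force: 0.0
```

{"api": "play_rows", "payload": {
  "deltas": [
    {"tx": 0,"ty": 0,"tz": 0,"twist": 0},
    {"tx": 0,"ty": 0,"tz": 0,"twist": 0},
    {"tx": 0,"ty": 0,"tz": 0,"twist": 0},
    {"tx": 0,"ty": 0,"tz": 0,"twist": 0}
  ],
  "grip": 75,
  "force": 30
}}

```text
t: 3.9
tcp_pos: [525.2, -61.5, 100.4]
eef_rot: [0.215, 0.977, -0.0, 0.0]
wrist_force: [0.4, 0.7, -0.5]
gripper_width: 60.2
grip_force: 0.0
```

{"api": "play_rows", "payload": {
  "deltas": [
    {"tx": 0,"ty": 1,"tz": 0,"twist": 0},
    {"tx": 0,"ty": 1,"tz": 0,"twist": 0},
    {"tx": 0,"ty": 1,"tz": 0,"twist": 0},
    {"tx": 0,"ty": 1,"tz": 0,"twist": 0},
    {"tx": 0,"ty": 1,"tz": 0,"twist": 0}
  ],
  "grip": 255,
  "force": 50
}}

```text
t: 4.53
tcp_pos: [525.5, -60.7, 100.6]
eef_rot: [0.215, 0.977, -0.0, 0.0]
wrist_force: [-0.5, -2.7, 5.6]
gripper_width: 54.7
grip_force: 51.9
```

{"api": "play_rows", "payload": {
  "deltas": [
    {"tx": 0,"ty": 0,"tz": -0.5,"twist": 0},
    {"tx": 0,"ty": 0,"tz": -1,"twist": 0},
    {"tx": 0,"ty": 0,"tz": -1.5,"twist": 0},
    {"tx": 0,"ty": 0,"tz": -2,"twist": 0},
    {"tx": 0,"ty": 0,"tz": -2.5,"twist": 0},
    {"tx": 0,"ty": 0,"tz": -3,"twist": 0},
    {"tx": 0,"ty": 0,"tz": -3,"twist": 0}
  ]
}}

```text
t: 5.4
tcp_pos: [525.6, -60.8, 98.0]
eef_rot: [0.215, 0.977, -0.0, 0.0]
wrist_force: [-3.1, -2.4, 9.1]
gripper_width: 54.6
grip_force: 52.3
```

{"api": "play_rows", "payload": {
  "deltas": [
    {"tx": 0,"ty": 0,"tz": -0.5,"twist": 0},
    {"tx": 0,"ty": 0,"tz": -1,"twist": 0},
    {"tx": 0,"ty": 0,"tz": -1.5,"twist": 0},
    {"tx": 0,"ty": 0,"tz": -2,"twist": 0},
    {"tx": 0,"ty": 0,"tz": -2.5,"twist": 0},
    {"tx": 0,"ty": 0,"tz": -2.5,"twist": 0},
    {"tx": 0,"ty": 0,"tz": -2.5,"twist": 0}
  ]
}}

```text
t: 6.28
tcp_pos: [525.6, -60.9, 95.9]
eef_rot: [0.215, 0.977, -0.0, 0.0]
wrist_force: [-5.0, -3.2, 12.1]
gripper_width: 54.3
grip_force: 52.6
```

{"api": "play_rows", "payload": {
  "deltas": [
    {"tx": 0,"ty": 0,"tz": -0.6,"twist": 0},
    {"tx": 0,"ty": 0,"tz": -0.6,"twist": 4},
    {"tx": 0,"ty": 0,"tz": -0.6,"twist": 9},
    {"tx": 0,"ty": 0,"tz": -0.6,"twist": 14},
    {"tx": 0,"ty": 0,"tz": -0.6,"twist": 19},
    {"tx": 0,"ty": 0,"tz": -0.6,"twist": 24},
    {"tx": 0,"ty": 0,"tz": -0.6,"twist": 28},
    {"tx": 0,"ty": 0,"tz": -0.6,"twist": 30},
    {"tx": 0,"ty": 0,"tz": -0.6,"twist": 30}
  ]
}}

```text
t: 7.4
tcp_pos: [525.7, -60.6, 95.4]
eef_rot: [-0.046, 0.999, -0.0, 0.001]
wrist_force: [-3.3, -1.4, 13.4]
gripper_width: 54.3
grip_force: 52.7
```

```bash
python3 - <<'E'
from h import *
s=env.read_state(); print(s["torque"],s["wrist_force"],s["q"])
im,ci,Rc,c=cam("wrist"); cv2.imwrite("pics/w3.png",cv2.cvtColor(im,cv2.COLOR_RGB2BGR))
E
```

```text
[-0.21712831  0.69673384  0.05591781] [-3.34153404 -1.40457461 13.38050854] [-3.39317480e-01  2.46329510e-01  1.83020306e+00  1.25482951e-04
  1.06389098e+00 -2.00133491e+00]
```

View pics/w3.png

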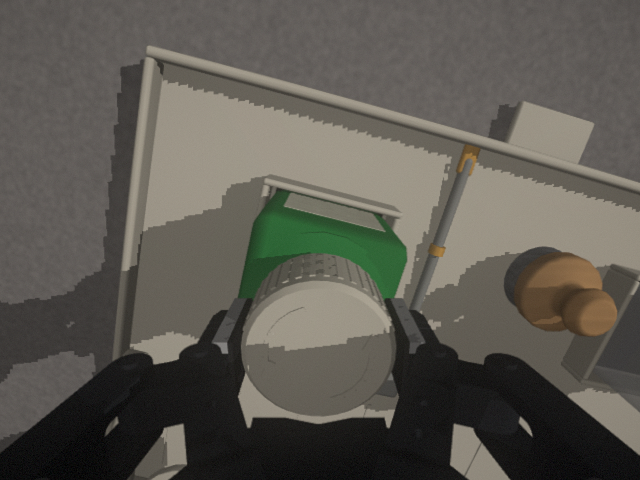

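The cap at (320,345) is held squarely between the fingers, and the tub sits in its well. The twisting torque is small, so I'll turn the other 30°.

{"api": "play_rows", "payload": {
  "deltas": [
    {"tx": 0,"ty": 0,"tz": 0,"twist": 4},
    {"tx": 0,"ty": 0,"tz": 0,"twist": 9},
    {"tx": 0,"ty": 0,"tz": 0,"twist": 14},
    {"tx": 0,"ty": 0,"tz": 0,"twist": 19},
    {"tx": 0,"ty": 0,"tz": 0,"twist": 24},
    {"tx": 0,"ty": 0,"tz": 0,"twist": 28},
    {"tx": 0,"ty": 0,"tz": 0,"twist": 30},
    {"tx": 0,"ty": 0,"tz": 0,"twist": 30},
    {"tx": 0,"ty": 0,"tz": 0,"twist": 30}
  ]
}}

```text
t: 8.57
tcp_pos: [525.7, -60.6, 95.4]
eef_rot: [-0.302, 0.953, -0.0, 0.001]
wrist_force: [-4.0, -1.6, 12.6]
gripper_width: 54.8
grip_force: 52.7
```

```bash
python3 - <<'E'
from h import *
s=env.read_state(); print(s["torque"],s["wrist_force"],s["q"])
im,ci,Rc,c=cam("wrist"); cv2.imwrite("pics/w4.png",cv2.cvtColor(im,cv2.COLOR_RGB2BGR))
E
```

```text
[-0.19740663  0.68837127 -0.00698226] [-4.01701448 -1.64591698 12.64798239] [-3.39267192e-01  2.46366742e-01  1.83018441e+00  1.77405265e-04
  1.06389226e+00 -2.52465597e+00]
```

View pics/w4.png

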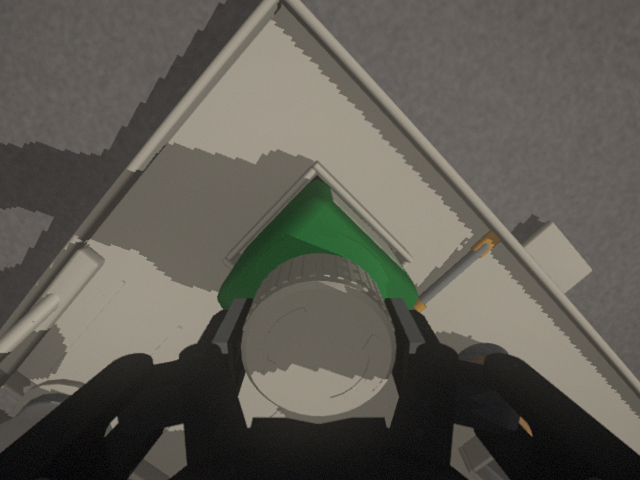

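The cap's arc marks sit where they did relative to the fingers, so the cap turned with them, and the tub has not rotated. I'll lift slowly first and check the force.

{"api": "play_rows", "payload": {
  "deltas": [
    {"tx": 0,"ty": 0,"tz": 1.5,"twist": 0},
    {"tx": 0,"ty": 0,"tz": 3,"twist": 0},
    {"tx": 0,"ty": 0,"tz": 4.5,"twist": 0},
    {"tx": 0,"ty": 0,"tz": 6,"twist": 0},
    {"tx": 0,"ty": 0,"tz": 8,"twist": 0},
    {"tx": 0,"ty": 0,"tz": 10,"twist": 0},
    {"tx": 0,"ty": 0,"tz": 12,"twist": 0},
    {"tx": 0,"ty": 0,"tz": 12,"twist": 0}
  ]
}}

```text
t: 9.62
tcp_pos: [525.0, -60.3, 106.1]
eef_rot: [-0.302, 0.953, 0.0, -0.0]
wrist_force: [-0.1, -0.1, -1.3]
gripper_width: 54.5
grip_force: 52.8
```

{"api": "play_rows", "payload": {
  "deltas": [
    {"tx": 0,"ty": 0,"tz": 5,"twist": 0},
    {"tx": 0,"ty": 0,"tz": 10,"twist": 0},
    {"tx": 0,"ty": 0,"tz": 16,"twist": 0},
    {"tx": 0,"ty": 0,"tz": 24,"twist": 0},
    {"tx": 0,"ty": 0,"tz": 32,"twist": 0},
    {"tx": 0,"ty": 0,"tz": 40,"twist": 0},
    {"tx": 0,"ty": 0,"tz": 48,"twist": 0},
    {"tx": 0,"ty": 0,"tz": 56,"twist": 0},
    {"tx": 0,"ty": 0,"tz": 64,"twist": 0},
    {"tx": 0,"ty": 0,"tz": 70,"twist": 0},
    {"tx": 0,"ty": 0,"tz": 74,"twist": 0},
    {"tx": 0,"ty": 0,"tz": 74,"twist": 0},
    {"tx": 0,"ty": 0,"tz": 74,"twist": 0},
    {"tx": 0,"ty": 0,"tz": 74,"twist": 0}
  ]
}}

```text
t: 11.38
tcp_pos: [524.9, -60.4, 179.8]
eef_rot: [-0.302, 0.953, 0.0, -0.0]
wrist_force: [0.0, 0.5, -1.1]
gripper_width: 54.4
grip_force: 52.8
```

```bash
python3 - <<'E'
from h import *
s=env.read_state(); print(s["t"],s["tcp_pos"],s["wrist_force"],s["grip_force"],abs(s["dq"]).max())
a=cam("wrist")[0]; b=cam("scene")[0]
b=cv2.resize(b[60:300,120:440],(640,480))
cv2.imwrite("pics/end.png",cv2.cvtColor(cv2.resize(np.hstack([a,b]),(800,300)),cv2.COLOR_RGB2BGR))
E
```

```text
11.375 [524.94272359 -60.43354476 179.84333502] [ 0.04992557  0.52483306 -1.14356467] 52.80847988091409 0.0018599610857429213
```

View pics/end.png

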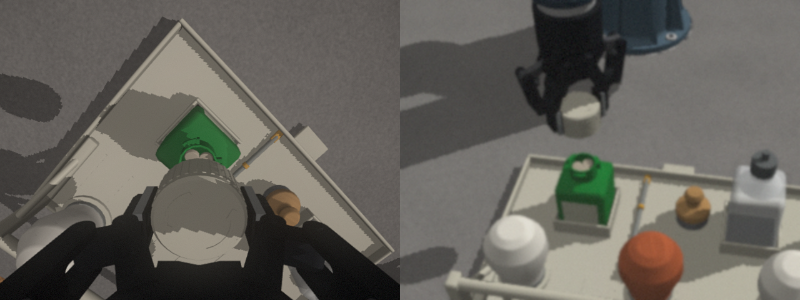

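The tub stands open in its well at (585,190) in the right half, with tablets showing at its mouth. The cap is level in the fingers at (580,113), about 79 mm above its closed height, and nothing else has moved.

```bash
python3 -c "
from bench import env
print(env.hand_in())"
```

```text
the job is handed in; nothing more can be done
None
```

The tub is open and still in its well, the arm holds the cap level about 79 mm above where it sat and over the mouth, nothing else on the rack appears to have moved, and the job is handed in (no verdict was shown).

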